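# Slide the standing adapter carton into the empty dock

## Robot

A 6-joint arm with a two-finger parallel gripper is mounted at the origin on the work surface. World frame = base frame: x ahead of the robot, y to its left, z up, the work surface at z = 0. Lengths are in mm, angles in rad, forces in N, time in s.
With the tool pointing down it reaches from about 350 to 975 mm from the base axis. Payload 7.1 kg.
Tool frame: the origin (TCP) lies at the very end of the fingers, on their centre line; the grasp point (between the pads) lies 19 mm behind it (ctrl.tcp_to_grasp is the distance from the TCP to the grasp point, in mm); z points along the fingers, x is the direction in which the jaws open and shut, and the axes are right-handed (so a half turn about z gives the same grasp; the last joint's range is limited). The gripper opens to 88 mm and grips with 3 to 60 N. Pads are 20 mm wide; open, the fingers measure 115 mm over their backs; the gripper's body (75 mm by 178 mm) begins 61 mm behind the grasp point.
Start: joints at [-0.019, 0.423, 1.63, -0, 1.089, -0.019], TCP at [624.984, 0.026, 191.875] pointing down, gripper open.
Joint ranges: [-3, 3], [-0.9, 2.11], [0.09, 2.58], [-1.31, 4.45], [0.11, 2.69], [-2.54, 2.54]. Speed limits (rad/s): [2.39, 2.39, 3.01, 3.14, 3.14, 3.14].

## Interface

Orientations are given as a rotation vector (axis times angle).
In Python, from workcell import get_obs, viewer, ctrl, masks_of gives the robot as it stands. The module is installed in compiled form; this text tells all that it offers.
- The arm moves only by the shell command python3 -m inch 'ROWS'. ROWS is JSON, a list of rows, each an object of numbers: "tx", "ty", "tz": the shift along the tool's x, y, z in cm; "ax", "ay", "az": the turn, a rotation vector about the tool's x, y, z in degrees; "jaw": the opening, from 0 (shut) to 1 (fully open). In form: [{"tx": .., "ty": .., "tz": .., "ax": .., "ay": .., "az": .., "jaw": ..}, ...]. A call has 1 to 12 rows; each row shifts and turns the commanded pose from where the row before left it, along the tool's axes as they then stand; what a row does not reach is not made up. A row lasts 1/8 s, in which the tool goes at most 62.5 mm and 10.7 degrees, less where a joint would pass 70% of its speed; a pose out of reach is approached as far as the arm can. A call is refused whole if a number of a shift passes 6.25 or a number of a turn 10.7, either way. A call with a gripper value outside its range is refused whole. The fingers move at their own pace and stop on an object; the grip force is fixed at half the most. Time passes only in rows, so rows that do not move let the fingers close. It gives the time, the measured TCP pose, the force and the opening at its end, in the units of the state.
- get_obs(): the state, without advancing time (a new reading comes with each control period).
- viewer.get_image(name): name is "scene" or "side" or "wrist"; returns (picture, depth): 400x640x3 uint8, red, green, blue; 400x640 float32, mm along the optical axis (not along the pixel's ray), 0 where there is no reading.
- viewer.get_calibration(name): a dict with "fx", "fy", "cx", "cy" (pixels), "rvec" (rotation vector, rad) and "tvec" (3), from world to camera coordinates, as OpenCV has them. Camera axes: x right, y down, z forward; pixel columns grow to the right and rows downward; lengths in mm; the calibration is good to about 2 mm. A picture is of the moment at which its call begins: read the wrist's pose just before it. get_calibration takes no time and is no camera call; for the wrist camera it gives the pose at the moment of the call.
- ctrl.close_job(): hands the job in, once; it reports no verdict.
Trained networks look in the newest picture that a camera, given by its name, has taken for a name from the list of things; names that differ only in an ending like _2 or _b are one class to them, and where a whole thing is asked for, a point or a joint stands for the part that bears it (a point fixed in the world has none). Each returns a list of dicts, best first, with "score" (0 to 1); they miss things now and then, are a little off and sometimes report something else, mostly with a low value. They report only what shows in the picture. A call takes as long as a camera call.
- masks_of(camera, thing): "pixels" (400x640 bool, what is visible of it) and "location" ([column, row] in pixels, amid what is visible of it).
The state is a dict: "t": time; "qpos": joint angles; "qvel": joint speeds; "joint_torque": joint torques, N m; "ee_pos": TCP position; "orientation": TCP orientation; "ft_force": force on the tool from outside, world axes, zero at the start; "moment": the same for the moment, N m; "width": finger opening in mm.
Only numpy, scipy, OpenCV 4.12 (cv2) and the standard library are available. Lean on these libraries where they do the work, as an engineer would, in place of code of your own. Each camera call takes 0.05 s, during which the arm holds its last target. There are 200 camera calls.

## Task

Push the tall carton with the orange band across the bench and into the one empty blue dock, until it stands square and fully home against the dock's back stop. It stands on end and topples easily, so push it low down: it must stay upright and slide all the way, never be lifted. Leave the two docked cartons and everything else on the bench where they are.

Things in the scene. Friction and masses are not known exactly. Their poses are not given: they have to be found in the camera images.
- carton: The stray: brown carton on end, 76 x 76 mm, 215 mm tall, orange band and orange tape on top; about 0.35 kg. Origin at the centre of its underside, z up, x and y square to its faces. Starts up to 0.4 rad askew, nearer the robot than the docks. Pushed below 50 mm up it slides; at 100 mm it tips. An upright gripper's body can hit its top first: lean the gripper back so that the fingertips lead.
- dock_empty: Empty dock, fixed: blue metal U without floor, walls 45 mm high, 90 mm wide inside. Origin at bench level under a seated carton's centre; +x from mouth to back stop (within 0.13 rad of world x), z up. Stop's face at x = 38 mm; side walls from there to x = 8, then flare to a mouth 130 mm wide at x = -18. A seated carton sticks out 20 mm. Docks stand in a row 180 mm apart; which is empty varies.
- dock_b: A like dock, holding carton_b. Origin at bench level, under the centre of a seated carton; +x points from the mouth to the back stop, z up.
- dock_c: A like dock, holding carton_c. Origin at bench level, under the centre of a seated carton; +x points from the mouth to the back stop, z up.
- carton_b: Plain brown carton without a band, the same size, standing loose in dock_b. Origin at the centre of its underside. Leave it alone.
- carton_c: Plain brown carton without a band, the same size, standing loose in dock_c. Origin at the centre of its underside. Leave it alone.
- adapter_1: Loose black power adapter, 115 x 50 x 30 mm, origin at the centre of its underside, left of the work. Leave it alone.
- adapter_2: Loose black power adapter, 115 x 50 x 30 mm, origin at the centre of its underside, right of the work. Leave it alone.
- cleaner: Clear bottle of screen cleaner with a blue cap, 60 mm across, 190 mm tall, loose; origin at the centre of its underside. Leave it alone.
- tape_roll: Roll of clear packing tape lying flat, 110 mm across, 48 mm high, loose; origin at the centre of its underside. Leave it alone.
- mug: White mug, 80 mm across, 90 mm tall, handle at its +y, loose; origin at the centre of its underside. Leave it alone.
- scanner: Hand-held code scanner lying flat, about 180 x 62 x 32 mm, loose; origin under its middle, handle to its -x. Leave it alone.

How it is judged:
By the outcome, as a careful person would: the job done as asked, in the order asked, and still so for the second after the job is handed in, with the robot touching nothing.
It also fails if it takes over 72 s, if anything falls off the work surface, if the arm or the gripper's body presses on something with over 40 N, if the wrist force passes 120 N, or if a joint passes its speed limit or range.

## Working session

There is one attempt and no reset: what is moved stays moved. The work goes in short steps, Python scripts to look and compute and a shell command to move; the robot and the scene stay as the last step left them, time stands still between calls to the robot, and variables do not carry over. Pictures are saved under pics/ and viewed, about 8 in all and at most 12, crops included, and the job is handed in when it is done.

```bash
mkdir -p pics; cat > h.py <<'E'
import numpy as np, cv2
from workcell import get_obs, viewer, ctrl, masks_of
def cloud(name,dep):
    c=viewer.get_calibration(name);R=cv2.Rodrigues(np.array(c['rvec'],float))[0];t=np.array(c['tvec'],float).ravel()
    v,u=np.mgrid[0:400,0:640]
    P=np.stack([(u-c['cx'])/c['fx']*dep,(v-c['cy'])/c['fy']*dep,dep],-1)
    W=(P-t)@R; W[dep<=0]=np.nan
    return W
def snap(name,fn=None):
    im,d=viewer.get_image(name)
    if fn: cv2.imwrite('pics/'+fn,im[...,::-1])
    return im,d,cloud(name,d)
def rect(W,sel):
    p=W[sel][:,:2].astype(np.float32); return cv2.minAreaRect(p)
E
python3 - <<'E'
from h import *
o=get_obs();print(o['t'],o['ee_pos'],o['orientation'],o['width'])
A=[]
for n in('scene','side'):
    im,d,W=snap(n);A.append(im)
    for th in('carton','dock_empty','carton_b','mug','cleaner','scanner','tape_roll','adapter_1'):
        for m in masks_of(n,th):
            p=W[m['pixels']];p=p[~np.isnan(p[:,0])]
            if len(p): print(n,th,round(m['score'],2),np.round(m['location']),np.round(np.percentile(p,[3,50,97],axis=0)).tolist())
cv2.imwrite('pics/a.png',cv2.resize(np.vstack(A)[...,::-1],(480,600)))
E
```

```text
0.0 [6.24394321e+02 2.57404756e-02 1.91109699e+02] [-3.14158117e+00 -2.88117704e-05  2.38448768e-03] 87.63176773912271
scene carton 0.95 [348. 197.] [[495.0, 34.0, 9.0], [553.0, 80.0, 171.0], [575.0, 120.0, 218.0]]
scene carton 0.69 [309. 238.] [[619.0, -20.0, 43.0], [686.0, 27.0, 173.0], [689.0, 52.0, 218.0]]
scene carton 0.61 [385. 259.] [[625.0, 159.0, 53.0], [690.0, 195.0, 211.0], [697.0, 230.0, 218.0]]
scene dock_empty 0.93 [236. 249.] [[639.0, -221.0, 2.0], [688.0, -160.0, 25.0], [711.0, -107.0, 48.0]]
scene carton_b 0.95 [348. 197.] [[495.0, 34.0, 9.0], [553.0, 80.0, 171.0], [575.0, 120.0, 218.0]]
scene carton_b 0.69 [309. 238.] [[619.0, -20.0, 43.0], [686.0, 27.0, 173.0], [689.0, 52.0, 218.0]]
scene carton_b 0.61 [385. 259.] [[625.0, 159.0, 53.0], [690.0, 195.0, 211.0], [697.0, 230.0, 218.0]]
scene cleaner 0.73 [450. 281.] [[621.0, 334.0, 14.0], [648.0, 358.0, 119.0], [661.0, 387.0, 192.0]]
scene scanner 0.71 [230. 138.] [[245.0, -369.0, 11.0], [355.0, -335.0, 30.0], [413.0, -294.0, 36.0]]
scene scanner 0.67 [311. 240.] [[622.0, -19.0, 44.0], [686.0, 27.0, 172.0], [689.0, 52.
[... 1279 characters left out ...]
, 92.0]]
side cleaner 0.92 [293. 138.] [[605.0, 334.0, 13.0], [619.0, 350.0, 114.0], [648.0, 372.0, 191.0]]
side scanner 0.86 [328. 293.] [[238.0, -376.0, 10.0], [333.0, -351.0, 31.0], [406.0, -304.0, 36.0]]
side scanner 0.52 [252. 163.] [[414.0, 376.0, 7.0], [462.0, 401.0, 30.0], [520.0, 439.0, 36.0]]
side tape_roll 0.71 [225. 188.] [[258.0, 252.0, 7.0], [307.0, 281.0, 37.0], [354.0, 350.0, 53.0]]
side adapter_1 0.81 [396. 281.] [[464.0, -452.0, 3.0], [512.0, -411.0, 31.0], [561.0, -363.0, 34.0]]
side adapter_1 0.74 [291. 139.] [[605.0, 334.0, 17.0], [619.0, 349.0, 110.0], [652.0, 374.0, 188.0]]
side adapter_1 0.7 [250. 162.] [[412.0, 375.0, 3.0], [460.0, 403.0, 29.0], [520.0, 471.0, 36.0]]
```

View pics/a.png

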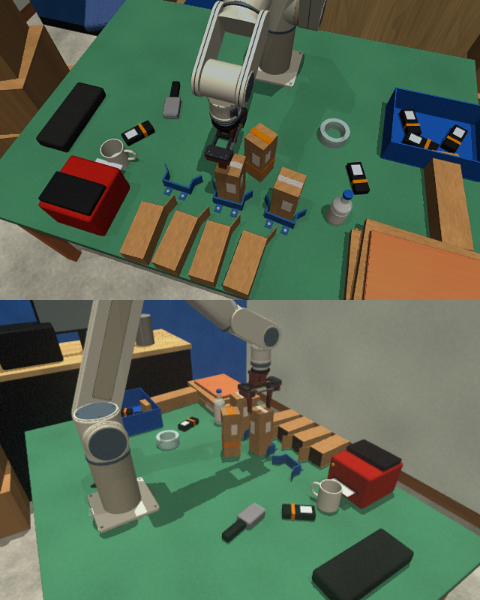

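```bash
python3 - <<'E'
from h import *
A=[]
P=[]
for n in('scene','side'):
    im,d,W=snap(n); 
    A.append(cv2.resize((im[180:330,200:460] if n=='scene' else im[90:240,240:500])[...,::-1],(780,450)))
    P.append(W.reshape(-1,3))
    C=im.reshape(-1,3).astype(int)
    p=P[-1]
    for nm,lo,hi in(('stray',(460,20),(612,150)),('b',(560,-60),(760,90)),('c',(560,130),(760,260))):
        s=(p[:,2]>208)&(p[:,2]<223)&(C[:,0]>C[:,2]+25)&(p[:,0]>lo[0])&(p[:,0]<hi[0])&(p[:,1]>lo[1])&(p[:,1]<hi[1])
        if s.sum()>20: print(n,nm,s.sum(),cv2.minAreaRect(p[s][:,:2].astype(np.float32)),np.median(p[s],0))
        s=(p[:,2]>60)&(p[:,2]<205)&(C[:,0]>C[:,2]+25)&(p[:,0]>lo[0])&(p[:,0]<hi[0])&(p[:,1]>lo[1])&(p[:,1]<hi[1])
        if s.sum()>20: print('  body',s.sum(),cv2.minAreaRect(p[s][:,:2].astype(np.float32)))
    s=(p[:,2]>41)&(p[:,2]<50)&(C[:,2]>C[:,0]+25)&(p[:,0]>580)&(p[:,0]<760)&(p[:,1]>-260)&(p[:,1]<-70)
    q=p[s]; np.save(n+'d.npy',q); print('dock',s.sum(),cv2.minAreaRect(q[:,:2].astype(np.float32)))
Q=np.vstack([np.load('scened.npy'),np.load('sided.npy')])
im=np.full((540,600,3),255,np.uint8)
for k,f in enumerate(('scened.npy','sided.npy')):
    for x,y,z in np.load(f): cv2.circle(im,(int((-70-y)*3),int((760-x)*3)),1,((255,0,0),(0,0,255))[k],-1)
cv2.imwrite('pics/d.png',im)
cv2.imwrite('pics/b.png',np.vstack([cv2.resize(a,(500,290)) for a in A]))
E
```

```text
scene stray 957 ((554.9968872070312, 63.383628845214844), (78.5252914428711, 136.42184448242188), 68.3323745727539) [530.65171649  75.10862553 215.57959369]
  body 1053 ((552.1321411132812, 86.264404296875), (54.36714553833008, 105.508544921875), 22.910049438476562)
scene b 671 ((624.3489379882812, 31.104820251464844), (79.20951843261719, 156.81202697753906), 71.16138458251953) [664.8099026   29.02481897 215.10491306]
  body 1247 ((666.1256103515625, 35.76509094238281), (102.85016632080078, 216.6786651611328), 75.45719909667969)
scene c 940 ((655.5826416015625, 194.99954223632812), (75.89238739013672, 79.0664291381836), 83.88398742675781) [666.65168207 195.15321122 215.39019035]
  body 786 ((685.1727294921875, 197.01441955566406), (64.85107421875, 140.29721069335938), 54.08732223510742)
dock 228 ((659.3466186523438, -172.44589233398438), (139.2821044921875, 63.55289840698242), 87.60020446777344)
side stray 309 ((529.33056640625, 75.62648010253906), (86.20262145996094, 76.10077667236328), 66.54998779296875) [525.27555518  66.90037762 217.01836943]
  body 928 ((553.8338012695312, 57.81066131591797), (76.28105163574219, 136.30604553222656), 66.21656036376953)
side b 275 ((620.5264892578125, 22.189422607421875), (94.10782623291016, 156.41726684570312), 69.2542495727539) [640.2758866    2.60713938 216.6652977 ]
  body 1099 ((684.9796752929688, 7.793708801269531), (149.10232543945312, 101.66516876220703), 0.11478980630636215)
side c 137 ((641.8145141601562, 195.705810546875), (85.17610931396484, 50.89556121826172), 87.06624603271484) [635.7678086  185.21251476 216.50550742]
  body 488 ((636.851318359375, 180.47019958496094), (54.011924743652344, 101.60282897949219), 37.2424201965332)
dock 153 ((661.0242309570312, -173.51470947265625), (144.99839782714844, 65.32083129882812), 87.4697494506836)
```

View pics/b.png

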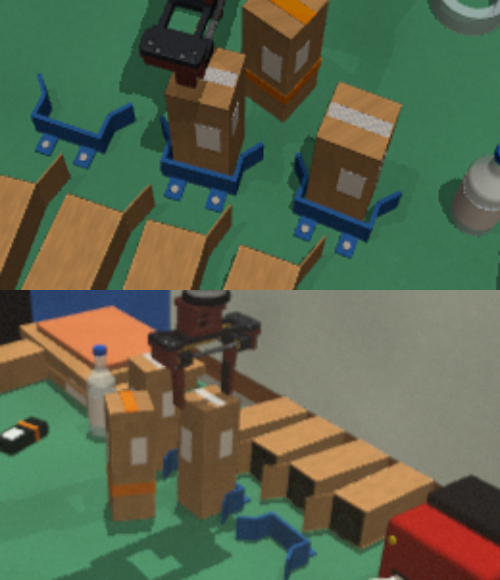

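View pics/d.png

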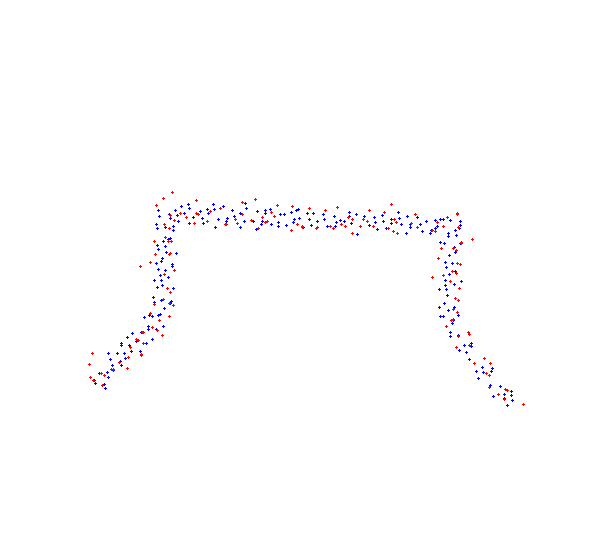

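```bash
python3 - <<'E'
from h import *
from scipy.optimize import least_squares
from scipy.spatial import cKDTree
o=get_obs();print(o['t'],o['ee_pos'],o['ft_force'],o['moment'])
img=np.full((560,750,3),255,np.uint8); T=[];TC=[]
for k,n in enumerate(('scene','side')):
    im,d,W=snap(n);p=W.reshape(-1,3);c=im.reshape(-1,3)
    s=(p[:,2]>140)&(p[:,2]<240)&(p[:,0]>470)&(p[:,0]<720)&(p[:,1]>-60)&(p[:,1]<140)
    for (x,y,z),cc in zip(p[s],c[s]):
        cv2.circle(img,(int((140-y)*2.8),int((720-x)*2.8-60)),2,tuple(int(v) for v in cc[::-1]),-1)
    cc=c.astype(int)
    T.append(p[(p[:,2]>211)&(p[:,2]<221)&(cc[:,0]>cc[:,2]+25)])
T=np.vstack(T)
cv2.imwrite('pics/e.png',img)
# square fits for tops: soft-count
from scipy.optimize import minimize
def fit(c0,a0,near=62):
    q=T[np.hypot(*(T[:,:2]-c0).T)<near][:,:2]
    def f(v):
        R=np.array([[np.cos(v[2]),-np.sin(v[2])],[np.sin(v[2]),np.cos(v[2])]]);l=(q-v[:2])@R
        return np.minimum(np.maximum(abs(l).max(1)-37.5,0),8).sum()+0.02*((l/38)**4).sum()
    return min((minimize(f,[c0[0],c0[1],a],method='Nelder-Mead') for a in a0),key=lambda r:r.fun).x
print('stray',fit(np.array([530,76.]),[-.4,-.3]));print('c',fit(np.array([655,195.]),[0,-.1]));print('b',fit(np.array([654,15.]),[0,-.1]))
Q=np.vstack([np.load('scened.npy'),np.load('sided.npy')])[:,:2]
t=2.5
poly=np.array([[-18,-65-t],[8,-45-t],[38+t,-45-t],[38+t,45+t],[8,45+t],[-18,65+t]])
pts=np.vstack([np.linspace(a,b,60) for a,b in zip(poly[:-1],poly[1:])]);tr=cKDTree(pts)
def g(v):
    R=np.array([[np.cos(v[2]),-np.sin(v[2])],[np.sin(v[2]),np.cos(v[2])]]);return tr.query((Q-v[:2])@R)[0]
r=least_squares(g,[647,-171,-.04],loss='soft_l1',diff_step=1e-4);print('dock',r.x,g(r.x).mean())
E
```

```text
1.0 [6.24993355e+02 2.08128329e-02 1.91884969e+02] [-0.40353407  0.40435458  0.0159943 ] [ 0.01791194 -0.03611429  0.01742224]
stray [ 5.28397971e+02  7.42112145e+01 -3.95135292e-01]
c [ 6.56306119e+02  1.94593249e+02 -9.83051048e-02]
b [6.50961961e+02 1.29937133e+01 2.43485379e-02]
dock [ 6.46586241e+02 -1.71952900e+02 -4.70014451e-02] 2.043351153127421
```

View pics/e.png

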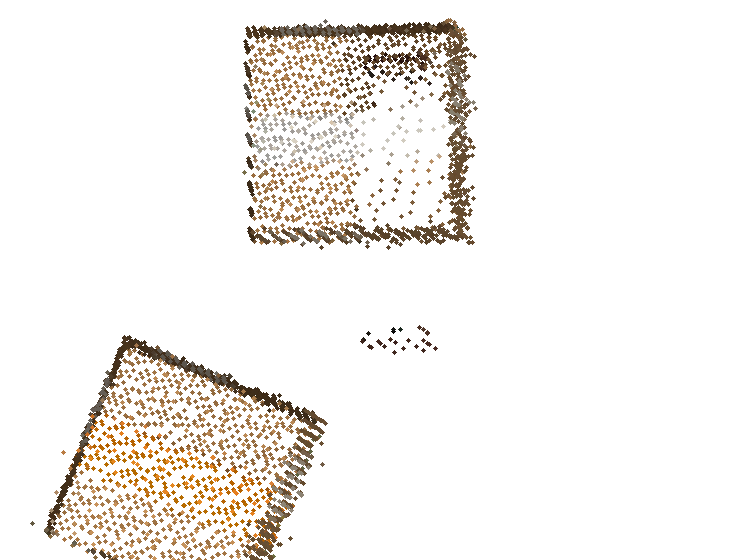

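```bash
python3 - <<'E'
from h import *
for n in('scene','side'):
    im,d,W=snap(n);p=W.reshape(-1,3);c=im.reshape(-1,3).astype(int)
    for x0 in(577,675):
        s=(abs(p[:,0]-x0)<14)&(abs(p[:,1])<18)&(p[:,2]>150)&(p[:,2]<330)&(c.sum(1)<200)&(c[:,0]<110)
        if s.any(): print(n,x0,s.sum(),np.round(np.percentile(p[s],[0,5,50,95,100],axis=0)).tolist())
o=get_obs();print(o['width'],o['joint_torque'])
E
```

```text
scene 577 22 [[574.0, -4.0, 224.0], [574.0, -3.0, 225.0], [580.0, 8.0, 254.0], [582.0, 16.0, 309.0], [583.0, 16.0, 314.0]]
scene 675 283 [[662.0, -18.0, 150.0], [671.0, -15.0, 157.0], [687.0, 1.0, 206.0], [689.0, 16.0, 252.0], [689.0, 18.0, 329.0]]
side 577 121 [[569.0, -16.0, 227.0], [570.0, -15.0, 231.0], [574.0, -8.0, 262.0], [580.0, 8.0, 291.0], [582.0, 9.0, 296.0]]
side 675 183 [[668.0, -18.0, 215.0], [670.0, -14.0, 230.0], [673.0, -6.0, 274.0], [680.0, 10.0, 324.0], [685.0, 18.0, 330.0]]
87.66328716868979 [ 4.48435476e-04 -5.44589281e+01 -2.74044567e+01  6.44264300e-02
  1.69694965e-02 -5.86988037e-06]
```

```bash
python3 -m inch '[{"tz":-1,"jaw":1},{"tz":-3,"jaw":1},{"tz":-3,"jaw":1},{"tz":-3,"jaw":1},{"tz":0,"jaw":1}]'; python3 - <<'E'
from h import *
o=get_obs();print(o['t'],o['ee_pos'],o['ft_force'])
im,d,W=snap('side');p=W.reshape(-1,3);c=im.reshape(-1,3).astype(int)
for x0 in(577,675):
    s=(abs(p[:,0]-x0)<14)&(abs(p[:,1])<18)&(p[:,2]>225)&(p[:,2]<430)&(c[:,0]<110)
    print(x0,s.sum(),np.round(np.percentile(p[s],[0,2,50,95,100],axis=0)).tolist())
k=viewer.get_calibration('side')
pp,_=cv2.projectPoints(np.array([[577,0,o['ee_pos'][2]],[673,0,o['ee_pos'][2]]],float),np.array(k['rvec'],float),np.array(k['tvec'],float),np.array([[k['fx'],0,k['cx']],[0,k['fy'],k['cy']],[0,0,1.]]),None)
print(pp.ravel())
im=im.copy()
for u,v in pp[:,0]: cv2.circle(im,(int(u),int(v)),1,(0,255,0),-1)
cv2.imwrite('pics/f.png',cv2.resize(im[60:220,260:440][...,::-1],(720,600)))
E
```

```text
1.2 [ 6.25003594e+02 -3.55008619e-03  1.91902601e+02] [-0.01915758  0.59130688  0.61276591]
577 302 [[563.0, -18.0, 226.0], [567.0, -17.0, 229.0], [582.0, -4.0, 348.0], [590.0, 15.0, 420.0], [591.0, 18.0, 430.0]]
675 229 [[662.0, -18.0, 226.0], [669.0, -16.0, 228.0], [674.0, -6.0, 286.0], [686.0, 15.0, 347.0], [689.0, 18.0, 404.0]]
[331.83394112 159.13707756 356.06954451 151.6365784 ]$[0]: bad value
```

View pics/f.png

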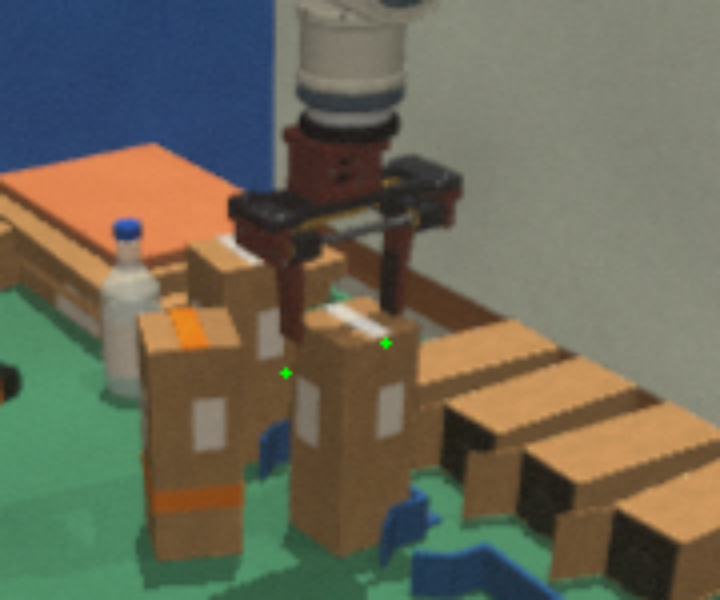

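```bash
python3 -m inch '[{"tx":0,"ty":0,"tz":-3,"ax":0,"ay":0,"az":0,"jaw":1},{"tx":0,"ty":0,"tz":-5,"ax":0,"ay":0,"az":0,"jaw":1},{"tx":0,"ty":0,"tz":0,"ax":0,"ay":0,"az":0,"jaw":1}]'; python3 - <<'E'
from h import *
o=get_obs();print(o['t'],o['ee_pos'],o['ft_force'])
for n in('side','scene'):
  im,d,W=snap(n);p=W.reshape(-1,3);c=im.reshape(-1,3).astype(int)
  for x0 in(577,675):
    s=(abs(p[:,0]-x0)<14)&(abs(p[:,1])<18)&(p[:,2]>225)&(p[:,2]<430)&(c[:,0]<110)
    print(x0,s.sum(),np.round(np.percentile(p[s],[0,2,50,95,100],axis=0)).tolist())
E
```

```text
t: 1.62
ee_pos: [627.6, -0.0, 276.3]
orientation: [3.141, -0.0, 0.012]
ft_force: [0.2, 0.2, -1.1]
width: 87.8
1.625 [ 6.27550031e+02 -9.71767397e-03  2.76325878e+02] [ 0.1565113   0.22960549 -1.05231513]
577 154 [[565.0, -18.0, 311.0], [570.0, -16.0, 313.0], [577.0, -9.0, 351.0], [583.0, 8.0, 426.0], [590.0, 16.0, 430.0]]
675 235 [[670.0, -17.0, 308.0], [671.0, -16.0, 312.0], [675.0, -6.0, 366.0], [687.0, 13.0, 423.0], [689.0, 18.0, 430.0]]
577 45 [[570.0, -5.0, 305.0], [572.0, -5.0, 306.0], [581.0, 8.0, 336.0], [583.0, 17.0, 396.0], [584.0, 18.0, 401.0]]
675 186 [[661.0, -18.0, 306.0], [663.0, -18.0, 308.0], [679.0, 0.0, 340.0], [688.0, 17.0, 429.0], [689.0, 18.0, 430.0]]
```

```bash
python3 -m inch '[{"tx":-3,"ty":-4.5,"tz":0,"ax":0,"ay":0,"az":0,"jaw":0.6},{"tx":-3,"ty":-5,"tz":0,"ax":0,"ay":0,"az":0,"jaw":0.6},{"tx":-3,"ty":-5,"tz":0,"ax":0,"ay":0,"az":0,"jaw":0.6},{"tx":-3,"ty":-5,"tz":0,"ax":0,"ay":0,"az":0,"jaw":0.6},{"tx":0,"ty":0,"tz":0,"ax":-10,"ay":0,"az":0,"jaw":0.6},{"tx":0,"ty":0,"tz":0,"ax":-10,"ay":0,"az":0,"jaw":0.6},{"tx":0,"ty":0,"tz":0,"ax":-10,"ay":0,"az":0,"jaw":0.6},{"tx":0,"ty":0,"tz":0,"ax":0,"ay":0,"az":0,"jaw":0.6},{"tx":0,"ty":0,"tz":0,"ax":0,"ay":0,"az":0,"jaw":0.6}]'; cat >> h.py <<'E'
def tool():
    o=get_obs();R=cv2.Rodrigues(np.array(o['orientation'],float))[0];p=np.array(o['ee_pos'])
    print('t',round(o['t'],2),'ee',p.round(1),'tip?',(p-30*R[:,2]).round(1),'F',np.array(o['ft_force']).round(1),'w',round(o['width'],1));print(R.round(3).tolist())
    return p,R
E
python3 - <<'E'
from h import *
p,R=tool()
for n in('side','scene'):
  im,d,W=snap(n,'g_%s.png'%n);q=W.reshape(-1,3)
  l=(q-p)@R
  s=(abs(l[:,0])<70)&(abs(l[:,1])<25)&(l[:,2]>-110)&(l[:,2]<30)&(q[:,2]>225)
  f=l[s]
  for sg in(1,-1):
    g=f[sg*f[:,0]>5]
    if len(g)>5: print(n,sg,len(g),np.round(np.percentile(g,[0,3,50,97,100],axis=0)).tolist())
E
```

```text
t: 2.85
ee_pos: [504.5, 194.6, 270.8]
orientation: [2.619, 0.001, -0.003]
ft_force: [0.7, 0.7, 0.6]
width: 52.8
t 2.85 ee [504.5 194.6 270.8] tip? [504.5 209.6 296.8] F [0.7 0.7 0.6] w 52.8
[[1.0, 0.001, -0.002], [0.0, -0.867, -0.499], [-0.002, 0.499, -0.867]]
side 1 140 [[27.0, -16.0, -110.0], [28.0, -7.0, -109.0], [32.0, 10.0, -76.0], [44.0, 17.0, -35.0], [53.0, 21.0, -33.0]]
side -1 150 [[-51.0, -11.0, -110.0], [-44.0, -8.0, -109.0], [-33.0, 10.0, -77.0], [-24.0, 18.0, -34.0], [-21.0, 19.0, -33.0]]
scene 1 162 [[26.0, -8.0, -98.0], [29.0, -7.0, -92.0], [35.0, 11.0, -54.0], [39.0, 15.0, -34.0], [42.0, 15.0, -32.0]]
scene -1 221 [[-39.0, -10.0, -110.0], [-35.0, -7.0, -103.0], [-27.0, 8.0, -64.0], [-25.0, 15.0, -33.0], [-24.0, 16.0, -30.0]]
```

```bash
cd pics; python3 -c "
import cv2,numpy as np
a=cv2.imread('g_side.png');b=cv2.imread('g_scene.png')
cv2.imwrite('g.png',np.vstack([cv2.resize(a[0:240,200:520],(400,300)),cv2.resize(b[60:300,200:520],(400,300))]))"
```

```text
(no output)
```

View pics/g.png

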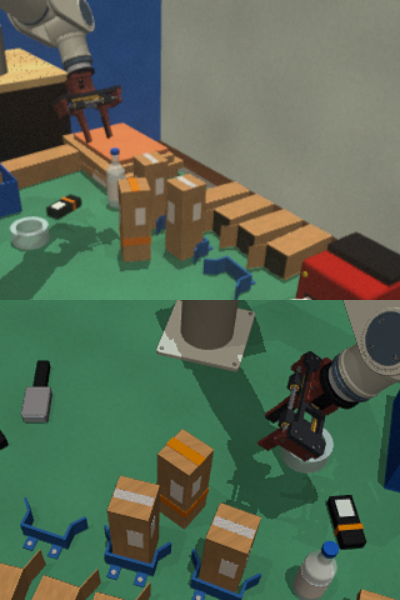

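```bash
python3 -m inch '[{"tx":0,"ty":-1.7,"tz":5,"ax":0,"ay":0,"az":0,"jaw":0.6},{"tx":0,"ty":-1.7,"tz":5,"ax":0,"ay":0,"az":0,"jaw":0.6},{"tx":0,"ty":-1.7,"tz":5,"ax":0,"ay":0,"az":0,"jaw":0.6},{"tx":0,"ty":-1.7,"tz":5,"ax":0,"ay":0,"az":0,"jaw":0.6},{"tx":0,"ty":-1.7,"tz":5,"ax":0,"ay":0,"az":0,"jaw":0.6},{"tx":0,"ty":0,"tz":0,"ax":0,"ay":0,"az":0,"jaw":0.6}]'; cat >> h.py <<'E'
def tip(p,R):
    for n in('side','scene'):
        im,d,W=snap(n);q=W.reshape(-1,3);c=im.reshape(-1,3).astype(int);l=(q-p)@R
        s=(abs(l[:,0])<50)&(abs(l[:,1])<25)&(l[:,2]>-80)&(l[:,2]<30)&(q[:,2]>6)&(c[:,1]<c[:,0]+5)
        if s.sum()>10: print('tip',n,s.sum(),np.round(np.percentile(l[s],[2,50,98],axis=0)).tolist(),'zmin',np.percentile(q[s,2],[1,5]).round())
def top(c0,a0):
    from scipy.optimize import minimize
    T=[]
    for n in('scene','side'):
        im,d,W=snap(n);p=W.reshape(-1,3);c=im.reshape(-1,3).astype(int)
        T.append(p[(p[:,2]>211)&(p[:,2]<221)&(c[:,0]>c[:,2]+25)&(np.hypot(p[:,0]-c0[0],p[:,1]-c0[1])<62)])
    q=np.vstack(T)[:,:2]
    def f(v):
        R=np.array([[np.cos(v[2]),-np.sin(v[2])],[np.sin(v[2]),np.cos(v[2])]]);l=(q-v[:2])@R
        return np.minimum(np.maximum(abs(l).max(1)-37.5,0),8).sum()+0.02*((l/38)**4).sum()
    v=min((minimize(f,[c0[0],c0[1],a],method='Nelder-Mead') for a in (a0,a0+.1,a0-.1)),key=lambda r:r.fun).x
    print('carton',v[:2].round(1),v[2].round(3),[len(t) for t in T]); return v
E
python3 -c "
from h import *
p,R=tool();tip(p,R)"
```

```text
t: 3.7
ee_pos: [502.8, 140.8, 11.0]
orientation: [2.616, -0.002, -0.008]
ft_force: [-0.0, -0.2, 0.1]
width: 52.1
t 3.7 ee [502.8 140.8  11. ] tip? [502.9 155.8  36.9] F [-0.  -0.2  0.1] w 52.1
[[1.0, 0.0, -0.006], [-0.003, -0.865, -0.502], [-0.006, 0.502, -0.865]]
tip side 74 [[-36.0, -9.0, -79.0], [-31.0, 8.0, -60.0], [31.0, 20.0, -35.0]] zmin [36. 45.]
tip scene 103 [[-33.0, -5.0, -79.0], [-25.0, 11.0, -52.0], [35.0, 24.0, 14.0]] zmin [ 8. 13.]
```

```bash
python3 -m inch '[{"tx":0,"ty":-0.8,"tz":1.3,"ax":0,"ay":0,"az":0,"jaw":0.6},{"tx":0,"ty":0.87,"tz":0.5,"ax":0,"ay":0,"az":0,"jaw":0.6},{"tx":0,"ty":0.87,"tz":0.5,"ax":0,"ay":0,"az":0,"jaw":0.6},{"tx":0,"ty":0.7,"tz":0.4,"ax":0,"ay":0,"az":0,"jaw":0.6},{"tx":0,"ty":0.7,"tz":0.4,"ax":0,"ay":0,"az":0,"jaw":0.6},{"tx":0,"ty":0.7,"tz":0.4,"ax":0,"ay":0,"az":0,"jaw":0.6},{"tx":0,"ty":0.7,"tz":0.4,"ax":0,"ay":0,"az":0,"jaw":0.6}]';python3 -c "
from h import *
p,R=tool();top((528,72),-.35)"
```

```text
t: 4.68
ee_pos: [505.3, 91.6, -2.1]
orientation: [2.619, 0.0, 0.001]
ft_force: [0.5, 2.1, 0.7]
width: 52.5
t 4.67 ee [505.3  91.6  -2.1] tip? [505.3 106.6  23.9] F [0.5 2.1 0.7] w 52.5
[[1.0, -0.0, 0.001], [0.0, -0.866, -0.499], [0.001, 0.499, -0.866]]
carton [527.5  57.6] -0.427 [893, 286]
```

```bash
python3 -m inch '[{"tx":0,"ty":-1.3,"tz":-0.75,"ax":0,"ay":0,"az":0,"jaw":0},{"tx":-0.5,"ty":0,"tz":0,"ax":0,"ay":0,"az":0,"jaw":0},{"tx":0,"ty":0,"tz":0,"ax":0,"ay":0,"az":0,"jaw":0},{"tx":0,"ty":0,"tz":0,"ax":0,"ay":0,"az":0,"jaw":0},{"tx":0,"ty":0.87,"tz":0.5,"ax":0,"ay":0,"az":0,"jaw":0},{"tx":0,"ty":0.7,"tz":0.4,"ax":0,"ay":0,"az":0,"jaw":0},{"tx":0,"ty":0.7,"tz":0.4,"ax":0,"ay":0,"az":0,"jaw":0},{"tx":0,"ty":0.7,"tz":0.4,"ax":0,"ay":0,"az":0,"jaw":0}]';python3 -c "
from h import *
p,R=tool();top((528,52),-.3)"
```

```text
t: 5.78
ee_pos: [499.8, 71.7, -2.1]
orientation: [2.618, -0.001, -0.0]
ft_force: [-1.2, 1.5, -0.4]
width: 0.1
t 5.78 ee [499.8  71.7  -2.1] tip? [499.9  86.7  23.9] F [-1.2  1.5 -0.4] w 0.1
[[1.0, -0.0, -0.0], [-0.001, -0.866, -0.5], [-0.0, 0.5, -0.866]]
carton [531.3  31.6] -0.214 [866, 285]
```

```bash
python3 -m inch '[{"tx":0,"ty":0.6,"tz":0.35,"ax":0,"ay":0,"az":0,"jaw":0},{"tx":0,"ty":0.5,"tz":0.3,"ax":0,"ay":0,"az":0,"jaw":0},{"tx":0,"ty":0,"tz":0,"ax":0,"ay":0,"az":0,"jaw":0}]';python3 -c "
from h import *
p,R=tool();top((531,24),-.1)"
```

```text
t: 6.25
ee_pos: [500.0, 59.3, -2.1]
orientation: [2.618, -0.0, -0.0]
ft_force: [-0.9, 0.2, 0.3]
width: 0.3
t 6.25 ee [500.   59.3  -2.1] tip? [500.   74.3  23.8] F [-0.9  0.2  0.3] w 0.3
[[1.0, -0.0, -0.0], [-0.0, -0.866, -0.5], [-0.0, 0.5, -0.866]]
carton [534.5  21.7] -0.105 [902, 317]
```

```bash
python3 -m inch '[{"tx":0,"ty":-1.3,"tz":-0.75,"ax":0,"ay":0,"az":0,"jaw":0.23},{"tx":1.9,"ty":0,"tz":0,"ax":0,"ay":-2.86,"az":4.95,"jaw":0.23},{"tx":0,"ty":0,"tz":0,"ax":0,"ay":0,"az":0,"jaw":0.23},{"tx":0,"ty":0.87,"tz":0.5,"ax":0,"ay":0,"az":0,"jaw":0.23},{"tx":0,"ty":0.87,"tz":0.5,"ax":0,"ay":0,"az":0,"jaw":0.23},{"tx":0,"ty":0.87,"tz":0.5,"ax":0,"ay":0,"az":0,"jaw":0.23},{"tx":0,"ty":0.87,"tz":0.5,"ax":0,"ay":0,"az":0,"jaw":0.23}]';python3 -c "
from h import *
p,R=tool();v=top((533,0),-.1)
cv2.imwrite('pics/k.png',snap('scene')[0][100:350,180:500][...,::-1])"
```

```text
t: 7.22
ee_pos: [514.6, 34.0, -2.1]
orientation: [2.615, -0.13, -0.035]
ft_force: [0.0, 0.6, -1.0]
width: 20.4
t 7.22 ee [514.6  34.   -2.1] tip? [516.1  49.   23.9] F [ 0.   0.6 -1. ] w 20.4
[[0.995, -0.086, -0.05], [-0.1, -0.862, -0.497], [-0.0, 0.5, -0.866]]
carton [535.3  -2.2] -0.042 [880, 326]
```

View pics/k.png

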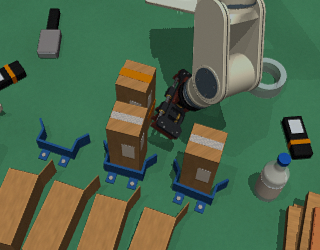

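```bash
python3 -m inch '[{"tx":0,"ty":-0.7,"tz":-0.4,"ax":0,"ay":1.6,"az":-2.7,"jaw":0.33},{"tx":0,"ty":0,"tz":0,"ax":0,"ay":0,"az":0,"jaw":0.33},{"tx":0,"ty":0.87,"tz":0.5,"ax":0,"ay":0,"az":0,"jaw":0.33},{"tx":0,"ty":0.87,"tz":0.5,"ax":0,"ay":0,"az":0,"jaw":0.33},{"tx":0,"ty":0.87,"tz":0.5,"ax":0,"ay":0,"az":0,"jaw":0.33},{"tx":0,"ty":0.87,"tz":0.5,"ax":0,"ay":0,"az":0,"jaw":0.33},{"tx":0,"ty":0.87,"tz":0.5,"ax":0,"ay":0,"az":0,"jaw":0.33},{"tx":0,"ty":0.87,"tz":0.5,"ax":0,"ay":0,"az":0,"jaw":0.33}]';python3 -c "
from h import *
p,R=tool();v=top((533,-54),-.05);top((651,13),0)"
```

```text
t: 8.38
ee_pos: [513.0, -18.1, -2.1]
orientation: [2.617, -0.059, -0.015]
ft_force: [0.2, 2.1, 0.1]
width: 28.9
t 8.38 ee [513.  -18.1  -2.1] tip? [513.6  -3.1  23.9] F [0.2 2.1 0.1] w 28.9
[[0.999, -0.039, -0.022], [-0.045, -0.865, -0.5], [0.001, 0.5, -0.866]]
carton [533.7 -53.3] -0.029 [866, 359]
carton [650.7  13. ] 0.021 [825, 253]
```

```bash
python3 -m inch '[{"tx":0,"ty":0.87,"tz":0.5,"ax":0,"ay":0,"az":0,"jaw":0.33},{"tx":0,"ty":0.87,"tz":0.5,"ax":0,"ay":0,"az":0,"jaw":0.33},{"tx":0,"ty":0.87,"tz":0.5,"ax":0,"ay":0,"az":0,"jaw":0.33},{"tx":0,"ty":0.87,"tz":0.5,"ax":0,"ay":0,"az":0,"jaw":0.33},{"tx":0,"ty":0.87,"tz":0.5,"ax":0,"ay":0,"az":0,"jaw":0.33},{"tx":0,"ty":0.87,"tz":0.5,"ax":0,"ay":0,"az":0,"jaw":0.33},{"tx":0,"ty":0.87,"tz":0.5,"ax":0,"ay":0,"az":0,"jaw":0.33},{"tx":0,"ty":0.87,"tz":0.5,"ax":0,"ay":0,"az":0,"jaw":0.33},{"tx":0,"ty":0.87,"tz":0.5,"ax":0,"ay":0,"az":0,"jaw":0.33},{"tx":0,"ty":0.87,"tz":0.5,"ax":0,"ay":0,"az":0,"jaw":0.33},{"tx":0,"ty":0,"tz":0,"ax":0,"ay":0,"az":0,"jaw":0.33}]';python3 -c "
from h import *
p,R=tool();v=top((530,-155),-.05)"
```

```text
t: 9.95
ee_pos: [508.3, -118.5, -1.8]
orientation: [2.617, -0.06, -0.016]
ft_force: [-0.6, 0.7, 0.3]
width: 28.9
t 9.95 ee [ 508.3 -118.5   -1.8] tip? [ 508.9 -103.5   24.2] F [-0.6  0.7  0.3] w 28.9
[[0.999, -0.04, -0.023], [-0.046, -0.865, -0.5], [0.0, 0.5, -0.866]]
carton [ 531.2 -153.3] 0.047 [825, 420]
```

```bash
python3 -m inch '[{"tx":0,"ty":0.7,"tz":0.4,"ax":0,"ay":0,"az":0,"jaw":0.33},{"tx":0,"ty":0.5,"tz":0.3,"ax":0,"ay":0,"az":0,"jaw":0.33},{"tx":0,"ty":0,"tz":0,"ax":0,"ay":0,"az":0,"jaw":0.33},{"tx":0,"ty":-2,"tz":-1.15,"ax":0,"ay":0,"az":0,"jaw":0.33},{"tx":0,"ty":-1,"tz":-0.6,"ax":0,"ay":0,"az":0,"jaw":0.33},{"tx":0,"ty":2.5,"tz":-4.33,"ax":0,"ay":0,"az":0,"jaw":0.33},{"tx":0,"ty":2.5,"tz":-4.33,"ax":0,"ay":0,"az":0,"jaw":0.33},{"tx":0,"ty":2.5,"tz":-4.33,"ax":0,"ay":0,"az":0,"jaw":0.33},{"tx":0,"ty":2.5,"tz":-4.33,"ax":0,"ay":0,"az":0,"jaw":0.33},{"tx":0,"ty":2.5,"tz":-4.33,"ax":0,"ay":0,"az":0,"jaw":0.33},{"tx":0,"ty":0,"tz":0,"ax":0,"ay":0,"az":0,"jaw":0.33}]';python3 -c "
from h import *
p,R=tool();v=top((530,-165),.03)
D=np.array([646.6,-172,-.047]);c,s=np.cos(D[2]),np.sin(D[2]);d=v[:2]-D[:2];print('in dock',(d@[[c,-s],[s,c]]).round(1),v[2]-D[2])"
```

```text
t: 11.42
ee_pos: [511.5, -96.5, 252.1]
orientation: [2.618, -0.061, -0.005]
ft_force: [-0.2, 0.1, -0.3]
width: 29.1
t 11.43 ee [511.5 -96.5 252.1] tip? [511.9 -81.5 278.1] F [-0.2  0.1 -0.3] w 29.1
[[0.999, -0.043, -0.015], [-0.045, -0.865, -0.499], [0.008, 0.499, -0.866]]
carton [ 531.2 -166.4] 0.062 [819, 425]
in dock [-115.5    0.2] 0.10913645854713537
```

```bash
python3 -m inch '[{"tx":0,"ty":0,"tz":0,"ax":0,"ay":5,"az":-8.66,"jaw":0.4},{"tx":0,"ty":0,"tz":0,"ax":0,"ay":5,"az":-8.66,"jaw":0.4},{"tx":0,"ty":0,"tz":0,"ax":0,"ay":5,"az":-8.66,"jaw":0.4},{"tx":0,"ty":0,"tz":0,"ax":0,"ay":5,"az":-8.66,"jaw":0.4},{"tx":0,"ty":0,"tz":0,"ax":0,"ay":5,"az":-8.66,"jaw":0.4},{"tx":0,"ty":0,"tz":0,"ax":0,"ay":5,"az":-8.66,"jaw":0.4},{"tx":0,"ty":0,"tz":0,"ax":0,"ay":5,"az":-8.66,"jaw":0.4},{"tx":0,"ty":0,"tz":0,"ax":0,"ay":5,"az":-8.66,"jaw":0.4},{"tx":0,"ty":0,"tz":0,"ax":0,"ay":5,"az":-8.66,"jaw":0.4},{"tx":0,"ty":0,"tz":0,"ax":0,"ay":0,"az":0,"jaw":0.4}]';python3 -c "
from h import *
p,R=tool()"
```

```text
t: 12.78
ee_pos: [505.1, -95.5, 242.9]
orientation: [2.14, 1.676, 0.434]
ft_force: [0.1, 0.5, 0.5]
width: 34.8
t 12.78 ee [505.1 -95.5 242.9] tip? [491.1 -92.2 269.2] F [0.1 0.5 0.5] w 34.8
[[0.238, 0.852, 0.467], [0.971, -0.211, -0.11], [0.005, 0.48, -0.877]]
```

```bash
cat >> h.py <<'E'
def plan(a,lean,tipt):
    p,R=tool();c,s=np.cos(a),np.sin(a);l=np.radians(lean)
    x=np.array([-s,c,0]);z=np.array([np.sin(l)*c,np.sin(l)*s,-np.cos(l)]);Rt=np.stack([x,np.cross(z,x),z],1)
    print('turn deg',np.degrees(cv2.Rodrigues(R.T@Rt)[0].ravel()).round(2),'shift cm in new axes',((np.array(tipt)+32*z-p)@Rt/10).round(2))
E
python3 -c "
from h import *
plan(-.047,30,(450,-165,260));plan(-.047,30,(450,-165,24))"
```

```text
t 12.78 ee [505.1 -95.5 242.9] tip? [491.1 -92.2 269.2] F [0.1 0.5 0.5] w 34.8
[[0.238, 0.852, 0.467], [0.971, -0.211, -0.11], [0.005, 0.48, -0.877]]
turn deg [-1.31  5.2  -9.81] shift cm in new axes [-7.2  -3.63 -0.87]
t 12.78 ee [505.1 -95.5 242.9] tip? [491.1 -92.2 269.2] F [0.1 0.5 0.5] w 34.8
[[0.238, 0.852, 0.467], [0.971, -0.211, -0.11], [0.005, 0.48, -0.877]]
turn deg [-1.31  5.2  -9.81] shift cm in new axes [ -7.2  -15.43  19.57]
```

```bash
python3 -m inch '[{"tx":0,"ty":0,"tz":0,"ax":-0.6,"ay":2.6,"az":-4.9,"jaw":0.4},{"tx":0,"ty":0,"tz":0,"ax":-0.7,"ay":2.6,"az":-4.9,"jaw":0.4},{"tx":-3.6,"ty":-1.8,"tz":-0.4,"ax":0,"ay":0,"az":0,"jaw":0.4},{"tx":-3.6,"ty":-1.8,"tz":-0.4,"ax":0,"ay":0,"az":0,"jaw":0.4},{"tx":0,"ty":-2.36,"tz":4.1,"ax":0,"ay":0,"az":0,"jaw":0.4},{"tx":0,"ty":-2.36,"tz":4.1,"ax":0,"ay":0,"az":0,"jaw":0.4},{"tx":0,"ty":-2.36,"tz":4.1,"ax":0,"ay":0,"az":0,"jaw":0.4},{"tx":0,"ty":-2.36,"tz":4.1,"ax":0,"ay":0,"az":0,"jaw":0.4},{"tx":0,"ty":0,"tz":0,"ax":0,"ay":0,"az":0,"jaw":0.4}]';python3 -c "
from h import *
plan(-.047,30,(455,-166,24));top((531,-166),.05)"
```

```text
t: 13.9
ee_pos: [481.8, -143.2, 83.1]
orientation: [2.027, 1.884, 0.378]
ft_force: [-0.7, 0.3, -0.2]
width: 35.1
t 13.9 ee [ 481.8 -143.2   83.1] tip? [ 469.2 -141.1  110.2] F [-0.7  0.3 -0.2] w 35.1
[[0.082, 0.904, 0.421], [0.996, -0.057, -0.071], [-0.04, 0.425, -0.904]]
turn deg [-4.89  2.95 -0.71] shift cm in new axes [-2.4  -5.18  7.04]
carton [ 531.3 -166.8] 0.071 [817, 420]
```

```bash
python3 -m inch '[{"tx":-0.8,"ty":-1.7,"tz":0.3,"ax":-2.5,"ay":1.5,"az":-0.35,"jaw":0.4},{"tx":-0.8,"ty":-1.7,"tz":0.7,"ax":-2.4,"ay":1.5,"az":-0.35,"jaw":0.4},{"tx":-0.8,"ty":-0.6,"tz":2,"ax":0,"ay":0,"az":0,"jaw":0.4},{"tx":0,"ty":-0.6,"tz":2,"ax":0,"ay":0,"az":0,"jaw":0.4},{"tx":0,"ty":-0.6,"tz":2,"ax":0,"ay":0,"az":0,"jaw":0.4},{"tx":0,"ty":0,"tz":0,"ax":0,"ay":0,"az":0,"jaw":0.4}]';python3 -c "
from h import *
plan(-.047,30,(465,-166,24))"
```

```text
t: 14.75
ee_pos: [489.8, -150.9, 61.2]
orientation: [2.038, 1.891, 0.348]
ft_force: [-0.3, 1.2, -0.3]
width: 35.6
t 14.75 ee [ 489.8 -150.9   61.2] tip? [ 477.8 -148.5   88.6] F [-0.3  1.2 -0.3] w 35.6
[[0.085, 0.912, 0.4], [0.995, -0.058, -0.08], [-0.05, 0.405, -0.913]]
turn deg [-6.11  3.54 -0.67] shift cm in new axes [-1.63 -3.94  5.22]
```

```bash
python3 -c "
from h import *
o=get_obs();print(np.round(o['qpos'],3));p,R=tool();tip(p,R);top((531,-166),.05)
im=snap('side')[0];cv2.imwrite('pics/m.png',cv2.resize(im[100:320,200:500][...,::-1],(600,440)))"
```

```text
[-0.368  0.382  2.26   0.694  0.109 -2.54 ]
t 14.75 ee [ 489.8 -150.9   61.2] tip? [ 477.8 -148.5   88.6] F [-0.3  1.2 -0.3] w 35.6
[[0.085, 0.912, 0.4], [0.995, -0.058, -0.08], [-0.05, 0.405, -0.913]]
tip side 305 [[-49.0, -9.0, -61.0], [-26.0, 6.0, -8.0], [17.0, 24.0, 29.0]] zmin [31. 36.]
tip scene 130 [[17.0, -7.0, -79.0], [22.0, 11.0, -42.0], [27.0, 24.0, 26.0]] zmin [36. 42.]
carton [ 531.1 -166.4] 0.055 [823, 421]
```

View pics/m.png

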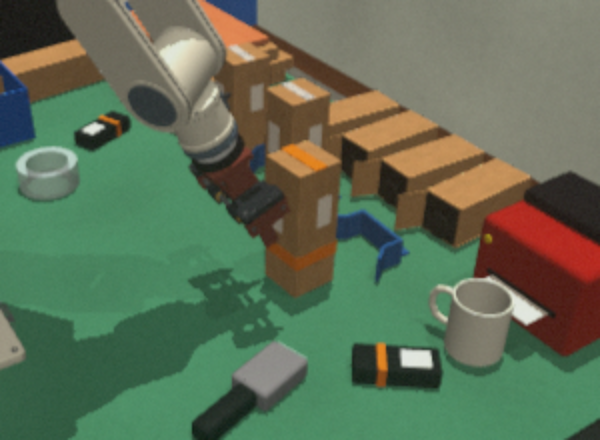

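```bash
python3 -m inch '[{"tx":0,"ty":-0.5,"tz":-2.5,"ax":0,"ay":0,"az":0,"jaw":0.4},{"tx":0,"ty":0,"tz":-5,"ax":0,"ay":0,"az":0,"jaw":0.4},{"tx":0,"ty":0.5,"tz":-5,"ax":3,"ay":0,"az":0,"jaw":0.4},{"tx":0,"ty":1,"tz":-3,"ax":3,"ay":0,"az":0,"jaw":0.4},{"tx":0,"ty":0,"tz":0,"ax":3,"ay":0,"az":0,"jaw":0.4},{"tx":0,"ty":0,"tz":0,"ax":3,"ay":0,"az":0,"jaw":0.4}]';python3 -c "
from h import *
print(np.round(get_obs()['qpos'],3))
plan(-.047,15,(450,-165,235));plan(-.047,20,(455,-165,24));top((531,-166),.05)"
```

```text
t: 15.75
ee_pos: [438.1, -139.0, 208.0]
orientation: [2.168, 2.001, 0.154]
ft_force: [0.4, -1.0, -0.3]
width: 35.2
[-0.335  0.048  2.113  0.005  0.766 -1.829]
t 15.75 ee [ 438.1 -139.   208. ] tip? [ 432.  -136.9  237.3] F [ 0.4 -1.  -0.3] w 35.2
[[0.085, 0.976, 0.202], [0.995, -0.073, -0.067], [-0.051, 0.207, -0.977]]
turn deg [-3.1   3.34 -1.47] shift cm in new axes [-2.55  1.97  0.93]
t 15.75 ee [ 438.1 -139.   208. ] tip? [ 432.  -136.9  237.3] F [ 0.4 -1.  -0.3] w 35.2
[[0.085, 0.976, 0.202], [0.995, -0.073, -0.067], [-0.051, 0.207, -0.977]]
turn deg [-8.1   3.4  -1.32] shift cm in new axes [-2.52 -4.59 21.11]
carton [ 531.1 -166.6] 0.062 [824, 426]
```

```bash
cat > arm.py <<'E'
import numpy as np
from scipy.optimize import least_squares
D=[((625,0,191.9),(0,0,-1),.423,2.053,-.019),((438.1,-139,208),(.202,-.067,-.977),.048,2.161,-.335),((489.8,-150.9,61.2),(.4,-.08,-.913),.382,2.642,-.368)]
def wr(v,p,z,q1):
    w=np.array(p)-v[2]*np.array(z); return w[0]*np.cos(q1)+w[1]*np.sin(q1),w[2]
def res(v):
    o=[]
    for p,z,q2,f,q1 in D:
        r,h=wr(v,p,z,q1);o+=[v[0]*np.sin(q2)+v[1]*np.sin(f)-r,v[3]+v[0]*np.cos(q2)+v[1]*np.cos(f)-h]
    return o
s=least_squares(res,[500,450,300,300]);v=s.x;print(v.round(1),np.round(s.fun,1))
def q(tip,lean,a=-.047):
    l=np.radians(lean);z=np.array([np.sin(l)*np.cos(a),np.sin(l)*np.sin(a),-np.cos(l)]);p=np.array(tip)+32*z
    w=p-v[2]*z;r=np.hypot(w[0],w[1]);h=w[2]-v[3];d2=r*r+h*h
    q3=np.arccos((d2-v[0]**2-v[1]**2)/2/v[0]/v[1]);q2=np.arctan2(r,h)-np.arctan2(v[1]*np.sin(q3),v[0]+v[1]*np.cos(q3))
    return round(q2,2),round(q3,2),'fore lean',round(180-np.degrees(q2+q3),1)
for x in(462,477,500,560):
  for l in(0,8,12,16,20,30,40,50): print(x,l,q((x,-165,24),l))
E
python3 arm.py
```

```text
[535.3 451.6 251.5 175.1] [ -5.   10.5  -5.    4.8   5.7 -15.3]
462 0 (np.float64(0.53), np.float64(2.1), 'fore lean', np.float64(29.3))
462 8 (np.float64(0.5), np.float64(2.17), 'fore lean', np.float64(26.8))
462 12 (np.float64(0.49), np.float64(2.21), 'fore lean', np.float64(25.4))
462 16 (np.float64(0.49), np.float64(2.24), 'fore lean', np.float64(23.8))
462 20 (np.float64(0.49), np.float64(2.27), 'fore lean', np.float64(22.1))
462 30 (np.float64(0.5), np.float64(2.35), 'fore lean', np.float64(17.0))
462 40 (np.float64(0.54), np.float64(2.42), 'fore lean', np.float64(10.9))
462 50 (np.float64(0.6), np.float64(2.47), 'fore lean', np.float64(3.7))
477 0 (np.float64(0.54), np.float64(2.07), 'fore lean', np.float64(30.3))
477 8 (np.float64(0.52), np.float64(2.14), 'fore lean', np.float64(27.9))
477 12 (np.float64(0.51), np.float64(2.17), 'fore lean', np.float64(26.4))
477 16 (np.float64(0.5), np.float64(2.21), 'fore lean', np.float64(24.9))
477 20 (np.float64(0.5), np.float64(2.24), 'fore lean', np.float64(23.2))
477 30 (np.float64(0.51), np.float64(2.32), 'fore lean', np.float64(18.2
[... 644 characters left out ...]
'fore lean', np.float64(14.1))
500 50 (np.float64(0.61), np.float64(2.4), 'fore lean', np.float64(7.5))
560 0 (np.float64(0.63), np.float64(1.88), 'fore lean', np.float64(36.4))
560 8 (np.float64(0.6), np.float64(1.95), 'fore lean', np.float64(33.8))
560 12 (np.float64(0.59), np.float64(1.99), 'fore lean', np.float64(32.4))
560 16 (np.float64(0.58), np.float64(2.02), 'fore lean', np.float64(30.8))
560 20 (np.float64(0.57), np.float64(2.06), 'fore lean', np.float64(29.2))
560 30 (np.float64(0.57), np.float64(2.14), 'fore lean', np.float64(24.5))
560 40 (np.float64(0.59), np.float64(2.21), 'fore lean', np.float64(19.2))
560 50 (np.float64(0.64), np.float64(2.27), 'fore lean', np.float64(13.2))
```

```bash
R='{"tx":0,"ty":0,"tz":0,"ax":0,"ay":0,"az":10.6,"jaw":0.4}'; python3 -m inch '[{"tx":0,"ty":0,"tz":0,"ax":0,"ay":0,"az":10.6,"jaw":0.4},{"tx":0,"ty":0,"tz":0,"ax":0,"ay":0,"az":10.6,"jaw":0.4},{"tx":0,"ty":0,"tz":0,"ax":0,"ay":0,"az":10.6,"jaw":0.4},{"tx":0,"ty":0,"tz":0,"ax":0,"ay":0,"az":10.6,"jaw":0.4},{"tx":0,"ty":0,"tz":0,"ax":0,"ay":0,"az":10.6,"jaw":0.4},{"tx":0,"ty":0,"tz":0,"ax":0,"ay":0,"az":10.6,"jaw":0.4},{"tx":0,"ty":0,"tz":0,"ax":0,"ay":0,"az":10.6,"jaw":0.4},{"tx":0,"ty":0,"tz":0,"ax":0,"ay":0,"az":10.6,"jaw":0.4},{"tx":0,"ty":0,"tz":0,"ax":0,"ay":0,"az":10.6,"jaw":0.4},{"tx":0,"ty":0,"tz":0,"ax":0,"ay":0,"az":10.6,"jaw":0.4},{"tx":0,"ty":0,"tz":0,"ax":0,"ay":0,"az":10.6,"jaw":0.4},{"tx":0,"ty":0,"tz":0,"ax":0,"ay":0,"az":10.6,"jaw":0.4}]'
python3 -m inch '[{"tx":0,"ty":0,"tz":0,"ax":0,"ay":0,"az":10.6,"jaw":0.4},{"tx":0,"ty":0,"tz":0,"ax":0,"ay":0,"az":10.6,"jaw":0.4},{"tx":0,"ty":0,"tz":0,"ax":0,"ay":0,"az":10.6,"jaw":0.4},{"tx":0,"ty":0,"tz":0,"ax":0,"ay":0,"az":10.6,"jaw":0.4},{"tx":0,"ty":0,"tz":0,"ax":0,"ay":0,"az":10.6,"jaw":0.4},{"tx":0,"ty":0,"tz":0,"ax":0,"ay":0,"az":0,"jaw":0.4}]'
cat >> h.py <<'E'
def plan(a,lean,tipt,flip=-1):
    p,R=tool();c,s=np.cos(a),np.sin(a);l=np.radians(lean)
    x=flip*np.array([-s,c,0]);z=np.array([np.sin(l)*c,np.sin(l)*s,-np.cos(l)]);Rt=np.stack([x,np.cross(z,x),z],1)
    print('q',np.round(get_obs()['qpos'],3),'turn deg',np.degrees(cv2.Rodrigues(R.T@Rt)[0].ravel()).round(2),'shift cm in new axes',((np.array(tipt)+32*z-p)@Rt/10).round(2))
E
python3 -c "
from h import *
plan(-.047,20,(440,-165,100));plan(-.047,36,(440,-165,26))"
```

```text
t: 17.35
ee_pos: [437.4, -138.7, 206.5]
orientation: [-2.905, 1.119, -0.334]
ft_force: [-0.1, 1.0, -0.4]
width: 35.5
t: 18.1
ee_pos: [437.5, -138.7, 206.5]
orientation: [-2.049, 2.224, -0.284]
ft_force: [0.1, -0.4, 0.8]
width: 35.3
t 18.1 ee [ 437.5 -138.7  206.5] tip? [ 431.4 -136.7  235.8] F [ 0.1 -0.4  0.8] w 35.3
[[-0.087, -0.976, 0.202], [-0.995, 0.075, -0.066], [0.049, -0.207, -0.977]]
q [-0.336  0.05   2.115  0.006  0.763  1.313] turn deg [ 8.12 -3.35 -1.43] shift cm in new axes [ 2.61  3.29 13.34]
t 18.1 ee [ 437.5 -138.7  206.5] tip? [ 431.4 -136.7  235.8] F [ 0.1 -0.4  0.8] w 35.3
[[-0.087, -0.976, 0.202], [-0.995, 0.075, -0.066], [0.049, -0.207, -0.977]]
q [-0.336  0.05   2.115  0.006  0.763  1.313] turn deg [24.11 -3.54 -0.95] shift cm in new axes [ 2.61 10.31 18.02]
```

```bash
python3 -m inch '[{"tx":0,"ty":0,"tz":0,"ax":4,"ay":-1.7,"az":-0.7,"jaw":0.4},{"tx":0,"ty":0,"tz":0,"ax":4,"ay":-1.7,"az":-0.7,"jaw":0.4},{"tx":0.65,"ty":0.82,"tz":3.3,"ax":0,"ay":0,"az":0,"jaw":0.4},{"tx":0.65,"ty":0.82,"tz":3.3,"ax":0,"ay":0,"az":0,"jaw":0.4},{"tx":0.65,"ty":0.82,"tz":3.3,"ax":0,"ay":0,"az":0,"jaw":0.4},{"tx":0.65,"ty":0.82,"tz":3.3,"ax":0,"ay":0,"az":0,"jaw":0.4},{"tx":0,"ty":0,"tz":0,"ax":4,"ay":0,"az":0,"jaw":0.4},{"tx":0,"ty":0,"tz":0,"ax":4,"ay":0,"az":0,"jaw":0.4},{"tx":0,"ty":0,"tz":0,"ax":4,"ay":0,"az":0,"jaw":0.4},{"tx":0,"ty":0,"tz":0,"ax":4,"ay":0,"az":0,"jaw":0.4},{"tx":0,"ty":0,"tz":0,"ax":0,"ay":0,"az":0,"jaw":0.4}]'
python3 -c "
from h import *
plan(-.047,36,(440,-165,26))"
```

```text
t: 19.48
ee_pos: [451.4, -155.3, 70.1]
orientation: [-1.891, 1.97, -0.48]
ft_force: [-1.1, -0.6, -0.3]
width: 34.7
t 19.48 ee [ 451.4 -155.3   70.1] tip? [ 436.9 -155.6   96.3] F [-1.1 -0.6 -0.3] w 34.7
[[-0.034, -0.874, 0.484], [-0.999, 0.043, 0.008], [-0.028, -0.484, -0.875]]
q [-0.541  0.353  2.357  1.599  0.26  -0.471] turn deg [ 7.08  1.77 -0.22] shift cm in new axes [1.02 3.47 6.12]
```

```bash
python3 -m inch '[{"tx":0,"ty":0,"tz":0,"ax":3.5,"ay":0.9,"az":-0.1,"jaw":0.4},{"tx":0,"ty":0,"tz":0,"ax":3.5,"ay":0.9,"az":-0.1,"jaw":0.4},{"tx":0.35,"ty":1.1,"tz":2,"ax":0,"ay":0,"az":0,"jaw":0.4},{"tx":0.35,"ty":1.1,"tz":2,"ax":0,"ay":0,"az":0,"jaw":0.4},{"tx":0.3,"ty":1.1,"tz":2,"ax":0,"ay":0,"az":0,"jaw":0.4},{"tx":0,"ty":0,"tz":0,"ax":0,"ay":0,"az":0,"jaw":0.4}]'
python3 -c "
from h import *
plan(-.047,36,(460,-166,24));top((531,-166),.05)"
```

```text
t: 20.23
ee_pos: [459.1, -160.5, 0.7]
orientation: [-1.836, 1.919, -0.573]
ft_force: [-0.3, 0.8, 0.5]
width: 35.2
t 20.23 ee [ 459.1 -160.5    0.7] tip? [ 442.2 -160.3   25.5] F [-0.3  0.8  0.5] w 35.2
[[-0.038, -0.826, 0.563], [-0.999, 0.042, -0.006], [-0.018, -0.563, -0.826]]
q [-0.573  0.613  2.397  2.454  0.492 -1.39 ] turn deg [ 1.75  1.14 -0.21] shift cm in new axes [ 0.55 -1.46  1.38]
carton [ 531.4 -166.7] 0.064 [821, 423]
```

```bash
python3 -m inch '[{"tx":0.55,"ty":0,"tz":0,"ax":1.7,"ay":1.1,"az":-0.2,"jaw":0.4},{"tx":0,"ty":-1.2,"tz":0.87,"ax":0,"ay":0,"az":0,"jaw":0.4},{"tx":0,"ty":-1.2,"tz":0.87,"ax":0,"ay":0,"az":0,"jaw":0.4},{"tx":0,"ty":-0.65,"tz":0.47,"ax":0,"ay":0,"az":0,"jaw":0.4},{"tx":0,"ty":-0.65,"tz":0.47,"ax":0,"ay":0,"az":0,"jaw":0.4},{"tx":0,"ty":-0.81,"tz":0.59,"ax":0,"ay":0,"az":0,"jaw":0.4},{"tx":0,"ty":-0.81,"tz":0.59,"ax":0,"ay":0,"az":0,"jaw":0.4},{"tx":0,"ty":-0.81,"tz":0.59,"ax":0,"ay":0,"az":0,"jaw":0.4},{"tx":0,"ty":-0.81,"tz":0.59,"ax":0,"ay":0,"az":0,"jaw":0.4},{"tx":0,"ty":0,"tz":0,"ax":0,"ay":0,"az":0,"jaw":0.4}]'
cat >> h.py <<'E'
def dock(c0,a0):
    v=top(c0,a0);D=np.array([646.6,-172,-.047]);c,s=np.cos(D[2]),np.sin(D[2]);d=v[:2]-D[:2];print('in dock',(d@[[c,-s],[s,c]]).round(1),(v[2]-D[2]).round(3))
E
python3 -c "
from h import *
plan(-.047,36,(520,-166,24));dock((565,-166),-.03)"
```

```text
t: 21.58
ee_pos: [546.3, -171.3, 2.5]
orientation: [-1.82, 1.909, -0.626]
ft_force: [-0.7, 0.3, 1.0]
width: 35.1
t 21.57 ee [ 546.3 -171.3    2.5] tip? [ 528.6 -170.4   26.7] F [-0.7  0.3  1. ] w 35.1
[[-0.048, -0.806, 0.59], [-0.999, 0.038, -0.03], [0.002, -0.591, -0.807]]
q [-0.467  0.634  2.252  2.5    0.41  -1.316] turn deg [-0.2  -0.15  0.02] shift cm in new axes [-0.41  0.88 -0.1 ]
carton [ 577.2 -172.6] -0.043 [867, 403]
in dock [-69.3  -3.8] 0.004
```

```bash
python3 -m inch '[{"tx":-0.15,"ty":-0.81,"tz":0.59,"ax":0,"ay":0,"az":0,"jaw":0.4},{"tx":-0.15,"ty":-0.81,"tz":0.59,"ax":0,"ay":0,"az":0,"jaw":0.4},{"tx":0,"ty":-0.81,"tz":0.59,"ax":0,"ay":0,"az":0,"jaw":0.4},{"tx":0,"ty":-0.81,"tz":0.59,"ax":0,"ay":0,"az":0,"jaw":0.4},{"tx":0,"ty":-0.81,"tz":0.59,"ax":0,"ay":0,"az":0,"jaw":0.4},{"tx":0,"ty":-0.65,"tz":0.47,"ax":0,"ay":0,"az":0,"jaw":0.4},{"tx":0,"ty":0,"tz":0,"ax":0,"ay":0,"az":0,"jaw":0.4}]'
python3 -c "
from h import *
plan(-.047,36,(590,-172,24));dock((636,-172),-.047)"
```

```text
t: 22.55
ee_pos: [604.1, -171.0, 2.5]
orientation: [-1.82, 1.909, -0.626]
ft_force: [-0.2, 0.4, 0.1]
width: 35.0
t 22.55 ee [ 604.1 -171.     2.5] tip? [ 586.4 -170.1   26.7] F [-0.2  0.4  0.1] w 35.0
[[-0.048, -0.806, 0.59], [-0.999, 0.038, -0.03], [0.002, -0.59, -0.807]]
q [-0.407  0.653  2.142  2.446  0.326 -1.196] turn deg [-0.18 -0.14  0.01] shift cm in new axes [ 0.16 -0.13  0.64]
carton [ 633.7 -173.1] -0.042 [944, 392]
in dock [-12.9  -1.7] 0.005
```

Continue gently, watching for the force rise at the stop.

```bash
python3 -m inch '[{"tx":0,"ty":-0.4,"tz":0.29,"ax":0,"ay":0,"az":0,"jaw":0.4},{"tx":0,"ty":-0.4,"tz":0.29,"ax":0,"ay":0,"az":0,"jaw":0.4},{"tx":0,"ty":-0.16,"tz":0.12,"ax":0,"ay":0,"az":0,"jaw":0.4},{"tx":0,"ty":0,"tz":0,"ax":0,"ay":0,"az":0,"jaw":0.4}]'
python3 -c "
from h import *
dock((645,-172),-.047)"
python3 -m inch '[{"tx":0,"ty":-0.12,"tz":0.09,"ax":0,"ay":0,"az":0,"jaw":0.4},{"tx":0,"ty":0,"tz":0,"ax":0,"ay":0,"az":0,"jaw":0.4}]'
```

```text
t: 23.15
ee_pos: [615.2, -171.5, 2.2]
orientation: [-1.821, 1.91, -0.625]
ft_force: [-0.7, -0.6, -0.7]
width: 35.3
carton [ 645.3 -173.9] -0.045 [957, 384]
in dock [-1.2 -1.9] 0.002
t: 23.5
ee_pos: [616.2, -171.6, 2.1]
orientation: [-1.821, 1.911, -0.624]
ft_force: [-3.5, 0.2, 1.3]
width: 35.4
```

```bash
for i in 1; do python3 -m inch '[{"tx":0,"ty":-0.08,"tz":0.06,"ax":0,"ay":0,"az":0,"jaw":0.4},{"tx":0,"ty":0,"tz":0,"ax":0,"ay":0,"az":0,"jaw":0.4}]'; done; python3 -m inch '[{"tx":0,"ty":-0.08,"tz":0.06,"ax":0,"ay":0,"az":0,"jaw":0.4},{"tx":0,"ty":0,"tz":0,"ax":0,"ay":0,"az":0,"jaw":0.4}]'
python3 -c "
from h import *
dock((645,-172),-.047)"
```

```text
t: 23.75
ee_pos: [616.5, -171.6, 1.9]
orientation: [-1.821, 1.912, -0.623]
ft_force: [-6.3, -0.6, 4.0]
width: 35.0
t: 24.0
ee_pos: [616.6, -171.6, 1.7]
orientation: [-1.821, 1.913, -0.623]
ft_force: [-10.7, -1.0, 8.3]
width: 35.1
carton [ 645.9 -174.2] -0.043 [956, 385]
in dock [-0.6 -2.2] 0.004
```

```bash
python3 -m inch '[{"tx":0,"ty":0.4,"tz":-0.3,"ax":0,"ay":0,"az":0,"jaw":0.4},{"tx":0,"ty":1.6,"tz":-1.2,"ax":0,"ay":0,"az":0,"jaw":0.4},{"tx":0,"ty":2.4,"tz":-1.8,"ax":0,"ay":0,"az":0,"jaw":0.4},{"tx":0,"ty":2.4,"tz":-1.8,"ax":0,"ay":0,"az":0,"jaw":0.4},{"tx":0,"ty":-1,"tz":-3,"ax":0,"ay":0,"az":0,"jaw":0.4},{"tx":0,"ty":0,"tz":0,"ax":0,"ay":0,"az":0,"jaw":0.4}]'
python3 -c "
from h import *
p,R=tool();dock((645,-172),-.047);top((651,13),0);top((656,194.6),-.1)
a=snap('scene')[0][120:340,140:500];b=snap('side')[0][100:320,200:560]
cv2.imwrite('pics/z.png',np.vstack([a,b])[...,::-1])"
```

```text
t: 24.85
ee_pos: [524.6, -167.6, 35.0]
orientation: [-1.819, 1.909, -0.628]
ft_force: [0.6, -0.3, 0.1]
width: 35.3
t 24.85 ee [ 524.6 -167.6   35. ] tip? [ 506.9 -166.6   59.2] F [ 0.6 -0.3  0.1] w 35.3
[[-0.049, -0.805, 0.591], [-0.999, 0.038, -0.031], [0.003, -0.592, -0.806]]
carton [ 645.8 -173.9] -0.054 [959, 386]
in dock [-0.7 -1.9] -0.007
carton [650.7  13. ] 0.012 [826, 260]
carton [657.1 193.7] -0.039 [903, 208]
```

View pics/z.png

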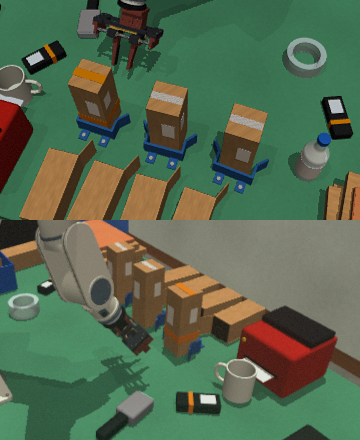

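```bash
python3 -c "
from workcell import ctrl; print(ctrl.close_job())"
```

```text
the job is handed in; nothing more can be done
None
```

I pushed the orange-banded carton sideways past the two docked cartons, squared it up, then pushed it into the empty dock. I kept the fingertips low, about 25 mm up. It stands upright, and I handed the job in at about 25 s.

**Last checks**
- **Seating:** the carton is 0.7 mm short of the nominal seat and 1.9 mm off the dock axis, with 7 mm of clearance each side. It is 0.007 rad off square. All of this is within what the cameras can measure.
- **Stop contact:** the wrist force rose to about 11 N against the stop with no further movement. After that I backed the gripper off, clear of everything.
- **carton_b:** it reads the same as at the start.
- **carton_c:** position is within 1 mm of the start, but its fitted angle changed from -0.098 to -0.039 rad. I think this is fit noise, because one camera's view was partly blocked at first. None of the readings I took showed a contact force, but the gripper did pass close by, so a small touch can't be ruled out.
- **Loose items:** the pictures show no sign that any of them moved. I did not measure them again.

**Disagreements and detours**
- **Fingertip position:** the visible fingertips ended about 32 mm short of the reported TCP, so I allowed for that throughout.
- **Wrist limits:** my first approach from behind ran into joint limits on the wrist. I backed out, turned the gripper half round and approached again.

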